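Shut and latch the gate of the vegetable hutch

ROBOT

A 6-joint arm with a two-finger parallel gripper is mounted at the origin on the work surface. World frame = base frame: x ahead of the robot, y to its left, z up, the work surface at z = 0. Lengths are in m, angles in rad, forces in N, time in s.
With the tool pointing down it reaches from about 0.25 to 0.775 m from the base axis. Payload 4 kg.
Tool frame: the origin (TCP) lies between the finger pads; the fingertips stand 14 mm ahead of it and the grasp point (between the pads) lies 5 mm behind it (arm.tip_extent is the distance from the TCP to the fingertips, in m); z points along the fingers, y is the line along which they close (so a half turn about z gives the same grasp; the last joint's range is limited). The gripper opens to 94 mm and grips with 3 to 60 N. Pads are 16 mm wide; open, the fingers measure 119 mm over their backs; the gripper's body (75 mm by 177 mm) begins 78 mm behind the grasp point.
Start: joints at [1.127, 0.087, 1.371, -0, 1.684, -0.103], TCP at [0.184, 0.518, 0.22] pointing down, gripper open.
Joint ranges: [-3.1, 3.1], [-0.76, 2.03], [0.27, 2.55], [-1.08, 4.22], [0.17, 2.65], [-2.57, 2.57]. Speed limits (rad/s): [2.79, 2.79, 3.14, 3.14, 3.14, 3.14].

INTERFACE

Orientations are given as a rotation vector (axis times angle).
In Python, from workcell import arm gives the robot as it stands.
- The arm moves only by the tool apply_moves, never from a script. Its arguments are lists of equal length, an entry for each row: "hand": the opening, from 0 (shut) to 1 (fully open); "offset": the shift along the tool's x, y, z in units of 25 mm (1.0 is 25 mm), a list of three; "spin": the turn about the tool's z in units of 5 degrees (1.0 is 5 degrees). A call has exactly 5 rows; each row shifts and turns the commanded pose from where the row before left it, along the tool's axes as they then stand; what a row does not reach is not made up. A row lasts 1/10 s, in which the tool goes at most 50 mm and 8.59 degrees, less where a joint would pass 70% of its speed; a pose out of reach is approached as far as the arm can. A call is refused whole if a number of a shift passes 1 or a number of a turn 1, either way. A call with a gripper value outside its range is refused whole. The fingers move at their own pace and stop on an object; "newtons" is the grip in N (left out, the last holds). Time passes only in rows, so rows that do not move let the fingers close, or fill a call up. It gives the time, the measured TCP pose, the force, the opening and the grip force at its end, in the units of the state.
- arm.observe(): the state, without advancing time (a new reading comes with each control period).
- arm.camera(name): name is "scene" or "side" or "wrist"; returns a dict with "pixels" (420x560x3 uint8, blue, green, red), "fx", "fy", "cx", "cy" (pixels), "extrinsics" (4x4, takes a point from camera to world coordinates); the wrist camera has in their place "mount" (4x4, takes a point from camera to tool coordinates, whose origin is the TCP and whose axes are the flange's). Camera axes: x right, y down, z forward; pixel columns grow to the right and rows downward; lengths in m; the calibration is good to about 2 mm. A picture is of the moment at which its call begins: read the wrist's pose just before it. There is no depth.
- arm.finish_job(): hands the job in; it is judged then, once.
The state is a dict: "t": time; "joint_pos": joint angles; "qvel": joint speeds; "joint_efforts": joint torques, N m; "position": TCP position; "tcp_rot": TCP orientation; "ft_force": force on the tool from outside, world axes, zero at the start; "ft_torque": the same for the moment, N m; "opening": finger opening in m; "grip_force": force on a finger pad.
Only numpy, scipy, OpenCV 4.12 (cv2) and the standard library are available. Lean on these libraries where they do the work, as an engineer would, in place of code of your own. Each camera call takes 0.05 s, during which the arm holds its last target. There are 200 camera calls.

TASK

The carrots are away in the vegetable hutch, but its gate has been left open. Lift the latch bar by its orange knob, swing the gate in with the bar held clear over the front lip of the yellow catch until it gently meets the catch's back wall, and let the bar drop back level into the slot so that the gate stays latched when you let go. Do not ram or lean hard on the catch, which is light, and leave everything else on the worktop where it is.

Things in the scene. Friction and masses are not known exactly. Their poses are not given: they have to be found in the camera images.
- hutch: The vegetable hutch: an open-topped slatted wooden crate about 340 mm wide, 255 mm deep and 140 mm tall, fixed to the worktop. Its origin lies on the worktop under the middle of the shut gate. Its x axis points into the hutch (level, square to the shut gate), y to the left along the shut gate as seen from the robot, z up. It may stand turned a little.
- gate_hinge (a point): A point on the gate's upright hinge axis, at worktop height: 122 mm along +y of the hutch origin, in the middle of the gate's thickness.
- gate (a joint): Opening angle of the slatted front gate in rad: 0 = shut, parallel to the hutch's front; grows as its free right edge (-y) swings out towards the robot. Gate 244 mm wide, 14 mm thick, top edge 133 mm above the worktop. Stays where left (rubs with about 0.1 N m) except near shut, where the buffer pushes it out.
- buffer_mount (a point): Front face of the black housing, inside the hutch, of a white spring buffer pin that meets the back of the gate 222 mm from the hinge. Over the gate's last 20 mm before shut (measured at the pin) it pushes it out, rising evenly from nothing to 6 N, 0.3 N per mm, and on to 9 N if the gate goes farther in (as far as -0.06 rad): let go unlatched, the gate springs ajar.
- bar (a joint): Lift angle of the dark steel latch bar in rad: 0 = level, on its stop on the gate; grows as its free right end is lifted (at most 0.7). Falls back by its own weight (about 0.16 kg). It lies on the gate's front face, 10 mm thick, 18 mm high, swings in a plane parallel to the gate, and reaches 225 mm to the right of its pivot, 59 mm past the gate's edge. Level, its underside is 99 mm up.
- bar_pivot (a point): The bar's pivot, on the gate, in the middle of the bar's thickness: in gate axes (= hutch axes when shut) 16 mm in front of the hinge axis (-x), 82 mm to the right of it (-y), 108 mm above the worktop. It swings with the gate.
- knob (a point): Middle of the grip of the orange upright knob on the bar: a round peg 14 mm thick rising from the bar to 190 mm above the worktop. Bar level, this point is 165 mm up; it lies 125 mm to the right of the pivot and 57 mm above it, and moves with bar and gate. Pinched from above, one finger in front and one behind, it lifts the bar and also pushes or pulls the gate.
- keeper: Aluminium plate on the right front post that carries the yellow catch; fixed, axes as the hutch. Origin: NOMINAL middle of the catch slot's floor, 93 mm up. The catch is screwed on through slotted holes: its real place is up to 12 mm farther in or out (along x), differently each time, so its back wall must be felt for. A light fitting: more than 20 N on it, from the bar or anything, bends it.
- slot (a point): NOMINAL middle of the catch's slot at the level bar's centre height, 108 mm up, 155 mm to the right of the hutch's middle (up to 12 mm wrong along x). Slot 13 mm front to back, 24 mm along y. Front lip 7 mm thick, top 115 mm up (16 mm above the level bar's underside). Back wall 10 mm thick, rigid, top 165 mm up: it stops a lifted bar. The bar drops level between them, clear of the floor.
- carrot_in: an orange carrot lying loose inside the hutch, a bystander; origin at the centre of its underside.
- carrot_board: an orange carrot with green stalks lying on the chopping board, a bystander; origin at the centre of its underside.
- measuring_cup: a clear plastic measuring cup, 124 mm across and 90 mm tall, holding walnuts, a bystander; origin at the centre of its underside.
- raisin_jar: an amber jar with a yellow cap, 72 mm across, 110 mm tall, a bystander; origin at the centre of its underside.
- bean_can: a green-labelled can, 74 mm across, 110 mm tall, a bystander; origin at the centre of its underside.
- flour_pack: a white packet, 70 x 110 x 170 mm, standing, a bystander; origin at the centre of its underside.
- spoons: a flat bunch of steel measuring spoons, about 130 x 50 x 10 mm, a bystander; origin at the centre of its underside.

How it is judged:
By the outcome, as a careful person would: the job done as asked, in the order asked, and still so for the second after the job is handed in, with the robot touching nothing.
It also fails if it takes over 56 s, if anything falls off the work surface, if the arm or the gripper's body presses on something with over 40 N, if the wrist force passes 120 N, or if a joint passes its speed limit or range.

## Working session

There is one attempt and no reset: what is moved stays moved. The work goes in short steps, Python scripts to look and compute and a tool call to move; the robot and the scene stay as the last step left them, time stands still between calls to the robot, and variables do not carry over. Pictures are saved under pics/ and viewed, at most 13 in all, crops included, and the job is handed in when it is done.

Besides the shell and the picture viewer there is one more tool, called after "Emit:" as name([rows], argument=value, ...), one row to a line, values as JSON. apply_moves: Moves the arm, as the interface text tells. Its arguments: {"type":"object","properties":{"hand":{"type":"array"},"offset":{"type":"array"},"spin":{"type":"array"},"newtons":{"type":"number"}},"required":["hand","offset","spin"]}

```bash
mkdir -p pics; ls; cat > h.py <<'E'
import numpy as np,cv2
from workcell import arm
from scipy.spatial.transform import Rotation as R
def cam(n):
    o=arm.observe(); c=arm.camera(n)
    if 'extrinsics' in c: T=np.array(c['extrinsics'])
    else:
        W=np.eye(4);W[:3,:3]=R.from_rotvec(o['tcp_rot']).as_matrix();W[:3,3]=o['position'];T=W@np.array(c['mount'])
    return np.array(c['pixels'],np.uint8),c,T
def ray(c,T,u,v):
    d=T[:3,:3]@np.array([(u-c['cx'])/c['fx'],(v-c['cy'])/c['fy'],1]);return T[:3,3],d/np.linalg.norm(d)
def onz(c,T,u,v,z):
    o,d=ray(c,T,u,v);return o+d*(z-o[2])/d[2]
def tri(rs):
    A=sum(np.eye(3)-np.outer(d,d) for o,d in rs);b=sum((np.eye(3)-np.outer(d,d))@o for o,d in rs);return np.linalg.solve(A,b)
def proj(c,T,p):
    q=np.linalg.inv(T)@np.append(p,1);return q[0]/q[2]*c['fx']+c['cx'],q[1]/q[2]*c['fy']+c['cy']
E
python3 - <<'E'
from h import *
print(arm.observe())
for n in ['scene','side','wrist']:
    p,c,T=cam(n);cv2.imwrite(f'pics/{n}0.png',p);print(n,T.round(3).tolist(),c['fx'])
E
```

```text
pics
{'t': 0.0, 'joint_pos': array([ 1.12687492e+00,  8.79559653e-02,  1.37223386e+00,  1.95131859e-05,
        1.68357969e+00, -1.03118352e-01]), 'qvel': array([ 0.0016421 ,  0.00185157,  0.00045137, -0.00074399, -0.00067766,
       -0.00164548]), 'joint_efforts': array([ 6.43848525e-04, -3.40164793e+01, -3.02433479e+01,  7.16475584e-02,
        3.27498943e-02, -2.09623690e-04]), 'position': array([0.18362312, 0.5179048 , 0.21831395]), 'tcp_rot': array([-0.5326387 , -3.09549319,  0.00328343]), 'ft_force': array([-0.77877305, -0.33162154, -0.5454658 ]), 'ft_torque': array([0.03396193, 0.02535932, 0.02947641]), 'grip_force': 0.0, 'opening': 0.09350118701393823}
scene [[-0.341, 0.797, -0.499, 1.304], [0.94, 0.28, -0.195, 0.261], [-0.016, -0.536, -0.844, 1.44], [0.0, 0.0, 0.0, 1.0]] 490.83758482223556
side [[0.906, -0.304, 0.295, 0.192], [-0.424, -0.641, 0.64, -0.844], [-0.006, -0.705, -0.709, 1.028], [0.0, 0.0, 0.0, 1.0]] 441.75364910637353
wrist [[0.334, 0.912, 0.236, 0.115], [0.943, -0.323, -0.086, 0.543], [-0.002, 0.251, -0.968, 0.384], [0.0, 0.0, 0.0, 1.0]] 327.6404016990727
```

View pics/scene0.png

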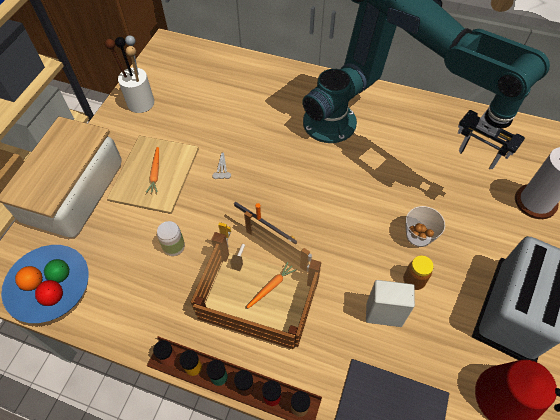

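View pics/side0.png

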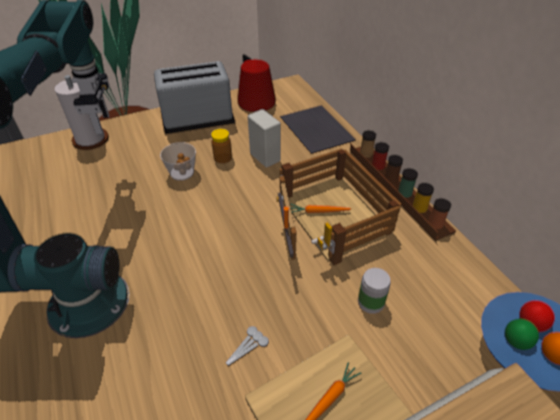

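The scene view shows the hutch at about (262,290), with the bar running from (234,204) to (297,242), the knob near (258,211) and the catch near (225,228). In the side view the knob is near (285,215) and the catch near (329,233). I'll zoom in on both.

```bash
python3 - <<'E'
import cv2,numpy as np
a=cv2.imread('pics/scene0.png')[190:350,185:335];b=cv2.imread('pics/side0.png')[140:290,265:405]
a=cv2.resize(a,None,fx=2.6,fy=2.6,interpolation=2) if 0 else cv2.resize(a,(390,416),interpolation=2)
b=cv2.resize(b,(388,416),interpolation=2)
cv2.imwrite('pics/z.png',np.hstack([a,b]))
E
```

```text
(no output)
```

View pics/z.png

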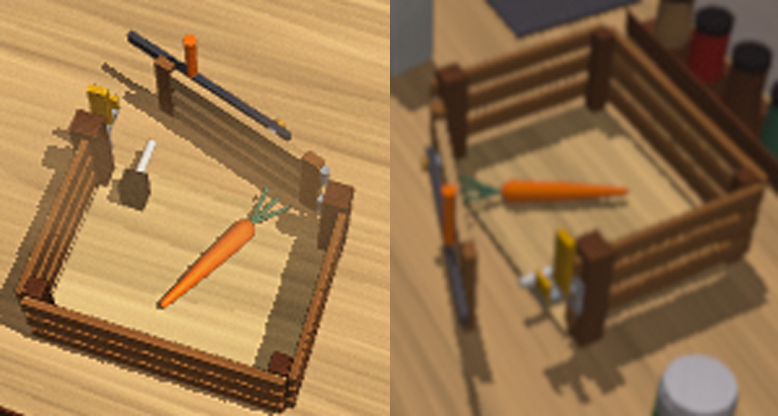

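The scene view shows the gate open about 30°, with the knob top at about (258,205) and the front post tops at (218,237) and (315,264). The side view shows the knob top at (286,208), the bar end at (291,254), and post tops at (287,166), (338,228) and (341,152).

```bash
python3 - <<'E'
from h import *
s,cs,Ts=cam('scene');d,cd,Td=cam('side')
S={'RF':(218.5,236.9),'LF':(315,263.8),'LB':(293.8,328.5),'RB':(199.6,300.4),'knobtop':(257.7,204.6),'barR':(235,203.8),'barL':(295.8,241.9)}
D={'RF':(337.9,227.6),'LF':(287.4,166.3),'LB':(340.8,151.9),'knobtop':(285.9,207.8),'barR':(291.3,253.6),'barL':(280,195)}
for k in S:
    z={'k':.19,'b':.117}.get(k[0],.14)
    print(k,onz(cs,Ts,*S[k],z).round(4),onz(cd,Td,*D[k],z).round(4) if k in D else '',tri([ray(cs,Ts,*S[k]),ray(cd,Td,*D[k])]).round(4) if k in D else '')
def blob(img,lo,hi,box):
    h=cv2.cvtColor(img,cv2.COLOR_BGR2HSV);m=cv2.inRange(h,lo,hi);k=np.zeros_like(m);k[box[1]:box[3],box[0]:box[2]]=m[box[1]:box[3],box[0]:box[2]]
    v,u=np.nonzero(k);return u.mean(),v.mean(),u.min(),u.max(),v.min(),v.max(),len(u)
for n,i,b in (('s',s,(250,195,268,222)),('d',d,(278,200,296,232))):print('knob',n,blob(i,(3,180,80),(14,255,255),b))
for n,i,b in (('s',s,(214,216,235,242)),('d',d,(310,215,345,255))):print('catch',n,blob(i,(18,150,60),(30,255,255),b))
E
```

```text
RF [ 0.6831 -0.1608  0.14  ] [ 0.6817 -0.163   0.14  ] [ 0.6825 -0.1615  0.1383]
LF [0.6718 0.1418 0.14  ] [0.672  0.1346 0.14  ] [0.6724 0.1402 0.1369]
LB [0.8769 0.1454 0.14  ] [0.8624 0.1262 0.14  ] [0.8729 0.1434 0.1252]
RB [ 0.889 -0.13   0.14 ]  
knobtop [ 0.564  -0.0766  0.19  ] [ 0.5643 -0.0778  0.19  ] [ 0.5642 -0.077   0.1896]
barR [ 0.5422 -0.1665  0.117 ] [ 0.5344 -0.1739  0.117 ] [ 0.5375 -0.1687  0.1094]
barL [0.6093 0.0623 0.117 ] [0.6046 0.0464 0.117 ] [0.6071 0.0589 0.1072]
knob s (np.float64(257.7083333333333), np.float64(210.69444444444446), np.int64(250), np.int64(260), np.int64(203), np.int64(219), 72)
knob d (np.float64(285.7926829268293), np.float64(216.5731707317073), np.int64(284), np.int64(288), np.int64(206), np.int64(227), 82)
catch s (np.float64(223.92307692307693), np.float64(228.48717948717947), np.int64(218), np.int64(230), np.int64(222), np.int64(237), 117)
catch d (np.float64(326.0574712643678), np.float64(234.58045977011494), np.int64(318), np.int64(332), np.int64(222), np.int64(248), 174)
```

```bash
python3 - <<'E'
from h import *
o=arm.observe();M=R.from_rotvec(o['tcp_rot']).as_matrix();print(M.round(3))
d=np.array([.564,-.077,.25])-o['position'];print((M.T@d/.025).round(2))
print('tool y yaw',np.degrees(np.arctan2(M[1,1],M[0,1])), 'want',np.degrees(-.293))
E
```

```text
[[-0.943  0.334 -0.   ]
 [ 0.334  0.943 -0.001]
 [ 0.    -0.001 -1.   ]]
[-22.29 -17.36  -1.23]
tool y yaw 70.47614398738172 want -16.78766339733312
```

Emit:
apply_moves([
  [-0.9,-0.7,-0.25],
  [-0.9,-0.7,-0.25],
  [-0.9,-0.7,-0.25],
  [-0.9,-0.7,-0.25],
  [-0.9,-0.7,-0.25],
], hand=[1,1,1,1,1], spin=[0,0,0,0,0])

```text
t: 0.75
position: [0.261, 0.3973, 0.2509]
tcp_rot: [0.532, 3.096, -0.0]
ft_force: [-0.2, -0.2, -0.2]
opening: 0.0942
grip_force: 0.0
```

Emit:
apply_moves([
  [-0.9,-0.7,0],
  [-0.9,-0.7,0],
  [-0.9,-0.7,0],
  [-0.9,-0.7,0],
  [-0.9,-0.7,0],
], hand=[1,1,1,1,1], spin=[0,0,0,0,0])

```text
t: 1.25
position: [0.3378, 0.2772, 0.2507]
tcp_rot: [0.532, 3.096, 0.0]
ft_force: [-0.1, 0.2, 0.1]
opening: 0.0942
grip_force: 0.0
```

Emit:
apply_moves([
  [-0.9,-0.7,0],
  [-0.9,-0.7,0],
  [-0.9,-0.7,0],
  [-0.9,-0.7,0],
  [-0.9,-0.7,0],
], hand=[1,1,1,1,1], spin=[0,0,0,0,0])

```text
t: 1.75
position: [0.4146, 0.1571, 0.2507]
tcp_rot: [0.533, 3.096, 0.0]
ft_force: [0.1, 0.8, 0.2]
opening: 0.0944
grip_force: 0.0
```

Emit:
apply_moves([
  [-0.9,-0.7,0],
  [-0.9,-0.7,0],
  [-0.9,-0.7,0],
  [-0.9,-0.7,0],
  [-0.9,-0.7,0],
], hand=[1,1,1,1,1], spin=[0,0,0,0,0])

```text
t: 2.25
position: [0.4914, 0.037, 0.2506]
tcp_rot: [-0.533, -3.096, -0.0]
ft_force: [0.2, -0.5, 0.8]
opening: 0.0939
grip_force: 0.0
```

Emit:
apply_moves([
  [0,0,0],
  [0,0,0],
  [0,0,0],
  [0,0,0],
  [0,0,0],
], hand=[1,1,1,1,1], spin=[1,1,1,1,1])

```text
t: 2.75
position: [0.4909, 0.038, 0.2505]
tcp_rot: [-1.196, -2.905, 0.0]
ft_force: [-0.1, -0.4, -0.4]
opening: 0.0943
grip_force: 0.0
```

Emit:
apply_moves([
  [0,0,0],
  [0,0,0],
  [0,0,0],
  [0,0,0],
  [0,0,0],
], hand=[1,1,1,1,1], spin=[1,1,1,1,1])

```text
t: 3.25
position: [0.4909, 0.0381, 0.2506]
tcp_rot: [-1.796, -2.577, 0.0]
ft_force: [-0.2, -0.8, 0.0]
opening: 0.0943
grip_force: 0.0
```

Emit:
apply_moves([
  [0,0,0],
  [0,0,0],
  [0,0,0],
  [0,0,0],
  [0,0,0],
], hand=[1,1,1,1,1], spin=[1,1,1,1,1])

```text
t: 3.75
position: [0.4909, 0.0381, 0.2506]
tcp_rot: [-2.311, -2.128, 0.0]
ft_force: [-0.2, -0.2, -0.9]
opening: 0.0941
grip_force: 0.0
```

Emit:
apply_moves([
  [0,0,0],
  [0,0,0],
  [0,0,0],
  [0,0,0],
  [0,0,0],
], hand=[1,1,1,1,1], spin=[1,1,0.5,0,0])

```text
t: 4.25
position: [0.4909, 0.0381, 0.2506]
tcp_rot: [-2.525, -1.869, 0.0]
ft_force: [1.0, 0.1, 0.5]
opening: 0.0943
grip_force: 0.0
```

```bash
python3 - <<'E'
from h import *
p,c,T=cam('wrist');cv2.imwrite('pics/w1.png',p);print(T.round(3))
o=arm.observe();M=R.from_rotvec(o['tcp_rot']).as_matrix();print(M.round(3))
for n,q in dict(knob=(.564,-.077,.19),hinge=(.639,.116,.133),slot=(.63,-.161,.115),).items():print(n,proj(c,T,np.array(q)))
E
```

```text
[[ 0.957 -0.282 -0.074  0.512]
 [-0.292 -0.926 -0.241  0.108]
 [-0.001  0.252 -0.968  0.416]
 [ 0.     0.     0.     1.   ]]
[[ 0.292  0.956 -0.   ]
 [ 0.956 -0.292  0.   ]
 [ 0.    -0.    -1.   ]]
knob (np.float64(412.1876552882675), np.float64(335.01136162417407))
hinge (np.float64(429.88450811042844), np.float64(66.60351283702383))
slot (np.float64(461.66425375578194), np.float64(341.1055137718588))
```

View pics/w1.png

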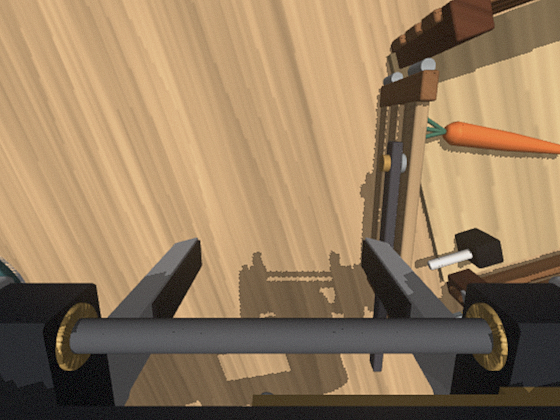

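The wrist view shows the bar from (397,145) to (376,368), the gate's hinge stile around (410,88), the buffer pin tip at (432,265) and its housing at (480,247). The left front post is near (445,30), and the fingers hide the knob.

```bash
python3 - <<'E'
from h import *
p,c,T=cam('wrist')
for n,(u,v,z) in dict(barLend_back=(404,146,.117),barRend_back=(383,366,.117),barRfront=(372,366,.099),gateTopBackL=(437,70,.133),gateTopFrontL=(380,85,.133),pin=(430,265,.09),hous=(458,245,.1),g=(428,102,.133),g2=(405,255,.133),postfl=(398,48,.14),post2=(491,12,.14)).items():print(n,onz(c,T,u,v,z).round(4))
# catch via two views
s,cs,Ts=cam('scene');d,cd,Td=cam('side')
def box(m,b):
    k=np.zeros_like(m);k[b[1]:b[3],b[0]:b[2]]=m[b[1]:b[3],b[0]:b[2]];v,u=np.nonzero(k);return u,v
hs=cv2.cvtColor(s,cv2.COLOR_BGR2HSV);hd=cv2.cvtColor(d,cv2.COLOR_BGR2HSV)
cv2.imwrite('pics/z2.png',np.hstack([cv2.resize(s[195:255,205:265],(390,390),interpolation=0),cv2.resize(d[205:265,280:340],(390,390),interpolation=0)]))
E
```

```text
barLend_back [0.6119 0.0576 0.117 ]
barRend_back [ 0.5432 -0.1655  0.117 ]
barRfront [ 0.533  -0.1783  0.099 ]
gateTopBackL [0.6441 0.1118 0.133 ]
gateTopFrontL [0.5977 0.1141 0.133 ]
pin [ 0.6223 -0.0792  0.09  ]
hous [ 0.6504 -0.0599  0.1   ]
g [0.6327 0.0896 0.133 ]
g2 [ 0.5874 -0.0378  0.133 ]
postfl [0.6148 0.1362 0.14  ]
post2 [0.6869 0.1401 0.14  ]
```

View pics/z2.png

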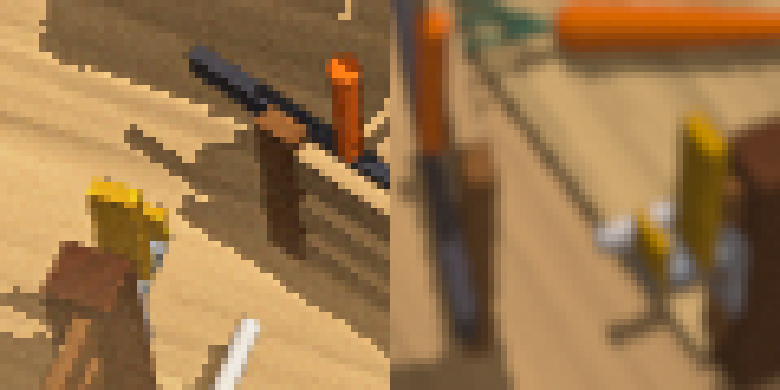

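Scene crop: the catch wall top is at about (220,223) and the lip top at about (229,228). Side crop: the wall top is at about (328.5,223) and the lip top at about (319,238).

```bash
python3 - <<'E'
from h import *
s,cs,Ts=cam('scene');d,cd,Td=cam('side')
print(onz(cs,Ts,221.5,223.8,.165),onz(cd,Td,328.5,223.2,.165),tri([ray(cs,Ts,221.5,223.8),ray(cd,Td,328.5,223.2)]))
print(onz(cs,Ts,228.5,228,.115),onz(cd,Td,319.5,238.5,.115),tri([ray(cs,Ts,228.5,228),ray(cd,Td,319.5,238.5)]))
o=arm.observe();M=R.from_rotvec(o['tcp_rot']).as_matrix()
print((M.T@(np.array([.564,-.077,.25])-o['position'])/.025).round(2))
E
```

```text
[ 0.65029221 -0.16213715  0.165     ] [ 0.65329167 -0.15734695  0.165     ] [ 0.65171141 -0.1606181   0.16858763]
[ 0.63143237 -0.15202284  0.115     ] [ 0.62899093 -0.15753997  0.115     ] [ 0.63023137 -0.15384153  0.11110049]
[-3.55  4.14  0.03]
```

Emit:
apply_moves([
  [-0.71,0.83,0],
  [-0.71,0.83,0],
  [-0.71,0.83,0],
  [-0.71,0.83,0],
  [-0.71,0.82,0],
], hand=[1,1,1,1,1], spin=[0,0,0,0,0])

```text
t: 5.05
position: [0.5645, -0.078, 0.2507]
tcp_rot: [-2.526, -1.868, -0.0]
ft_force: [0.2, -0.9, -0.5]
opening: 0.0944
grip_force: 0.0
```

```bash
python3 - <<'E'
from h import *
p,c,T=cam('wrist');cv2.imwrite('pics/w2.png',p)
o=arm.observe();print(o['position'],o['ft_force']);print(proj(c,T,np.array([.564,-.077,.19])))
E
```

```text
[ 0.56599863 -0.08169279  0.24969761] [ 1.16402492 -1.83474041 -0.49368214]
(np.float64(280.6073141800097), np.float64(227.15899682374865))
```

View pics/w2.png

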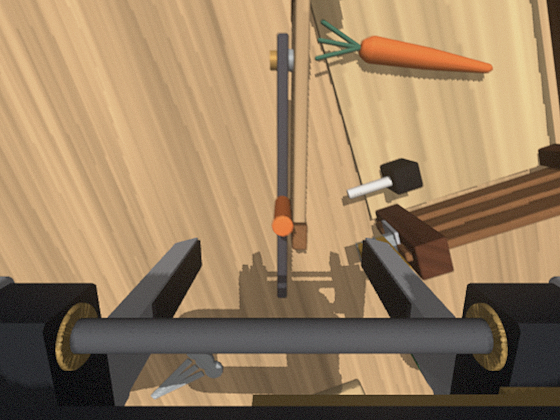

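The view confirms the alignment: the knob top is at (283,225) against a predicted (281,227), and the bar runs parallel to the tool's x axis. I'll descend and grip.

Emit:
apply_moves([
  [0,0,0.8],
  [0,0,0.8],
  [0,0,0.8],
  [0,0,0.8],
  [0,0,0.4],
], hand=[1,1,1,1,1], spin=[0,0,0,0,0])

```text
t: 5.6
position: [0.5629, -0.0766, 0.1585]
tcp_rot: [-2.523, -1.867, 0.003]
ft_force: [-0.3, -0.1, -0.6]
opening: 0.0938
grip_force: 0.0
```

Emit:
apply_moves([
  [0,0,0],
  [0,0,0],
  [0,0,0],
  [0,0,0],
  [0,0,0],
], hand=[0.6,0.4,0.3,0.2,0.15], spin=[0,0,0,0,0], newtons=25)

```text
t: 6.1
position: [0.5644, -0.0772, 0.1617]
tcp_rot: [2.525, 1.867, 0.002]
ft_force: [0.9, 0.0, -0.4]
opening: 0.0572
grip_force: 0.0
```

Emit:
apply_moves([
  [0,0,0],
  [0,0,0],
  [0,0,0],
  [0,0,0],
  [0,0,0],
], hand=[0.05,0.05,0.05,0.05,0.05], spin=[0,0,0,0,0])

```text
t: 6.6
position: [0.5639, -0.077, 0.1607]
tcp_rot: [-2.526, -1.868, -0.0]
ft_force: [0.3, -0.0, 0.1]
opening: 0.0174
grip_force: 0.0
```

Emit:
apply_moves([
  [0,0,0],
  [0,0,0],
  [0,0,0],
  [0,0,0],
  [0,0,0],
], hand=[0.05,0.05,0.05,0.05,0.05], spin=[0,0,0,0,0])

```text
t: 7.1
position: [0.564, -0.0771, 0.1607]
tcp_rot: [2.526, 1.868, 0.0]
ft_force: [1.5, -1.0, 0.5]
opening: 0.0132
grip_force: 25.0
```

Emit:
apply_moves([
  [0.08,0,-0.16],
  [0.08,0,-0.16],
  [0.09,0,-0.16],
  [0.1,0,-0.16],
  [0.1,0,-0.16],
], hand=[0.05,0.05,0.05,0.05,0.05], spin=[0,0,0,0,0])

```text
t: 7.6
position: [0.5669, -0.0655, 0.1804]
tcp_rot: [-2.524, -1.868, 0.001]
ft_force: [0.6, 2.0, -7.0]
opening: 0.0131
grip_force: 25.0
```

```bash
python3 - <<'E'
from h import *
o=arm.observe();print(o['position'],o['ft_force'],o['grip_force'])
p,c,T=cam('wrist');a,_,_=cam('scene');b,_,_=cam('side')
cv2.imwrite('pics/z3.png',np.hstack([cv2.resize(p,(400,300)),cv2.resize(a[180:255,200:300],(400,300),interpolation=2)]))
E
```

```text
[ 0.56693264 -0.0654826   0.18036667] [ 0.5522251   1.97958298 -7.02608451] 24.99861627817154
```

View pics/z3.png

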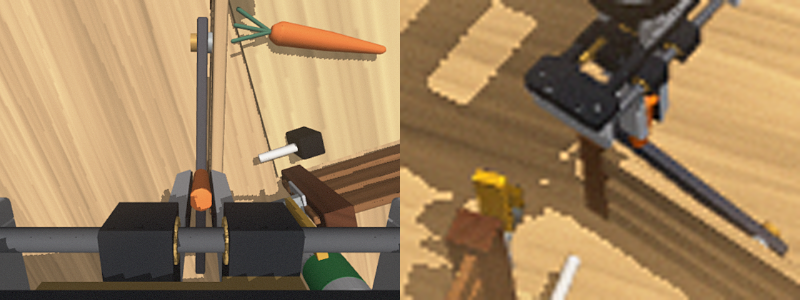

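The bar is lifted: the knob is pinched between the pads and the bar is raised in both views. Next I'll swing the gate in.

Emit:
apply_moves([
  [-0.02,0.315,0],
  [-0.02,0.315,0],
  [-0.02,0.315,0],
  [-0.02,0.315,0],
  [-0.02,0.315,0],
], hand=[0.05,0.05,0.05,0.05,0.05], spin=[-0.46,-0.46,-0.46,-0.46,-0.46])

```text
t: 8.25
position: [0.6053, -0.0766, 0.1806]
tcp_rot: [-2.323, -2.113, -0.001]
ft_force: [-0.2, 1.9, -5.8]
opening: 0.0134
grip_force: 25.0
```

Emit:
apply_moves([
  [0,0,0],
  [0,0,0],
  [0,0,0],
  [0,0,0],
  [0,0,0],
], hand=[0.05,0.05,0.05,0.05,0.05], spin=[0,0,0,0,0])

```text
t: 8.75
position: [0.6049, -0.0766, 0.1806]
tcp_rot: [-2.325, -2.111, -0.001]
ft_force: [0.8, 5.2, -6.5]
opening: 0.0138
grip_force: 25.0
```

```bash
python3 - <<'E'
from h import *
o=arm.observe();print(o['position'],o['ft_force'],o['ft_torque'])
a,c,T=cam('scene');b,c2,T2=cam('side');w,_,_=cam('wrist')
cv2.imwrite('pics/z4.png',np.hstack([cv2.resize(b[190:260,270:350],(400,350),interpolation=2),cv2.resize(w[100:420,180:540],(394,350),interpolation=2)]))
E
```

```text
[ 0.60487984 -0.07660088  0.18060589] [ 0.77898881  5.23314742 -6.46841174] [ 0.69783947 -0.09877465  0.01793477]
```

View pics/z4.png

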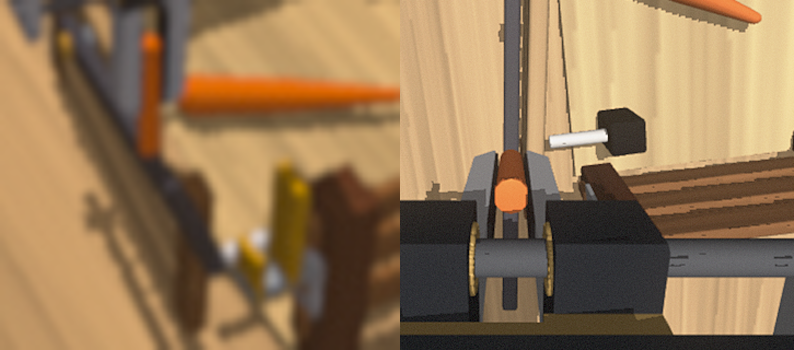

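The side view puts the bar end at about (313,242), just outside the lip at (320,240). The wrist view shows the grip is still good. I'll check the bar's lift numerically.

```bash
python3 - <<'E'
from h import *
b,c,T=cam('side');h=np.array([.6405,.1175,0])
al=.095;gx=np.array([np.cos(al),-np.sin(al),0]);gy=np.array([np.sin(al),np.cos(al),0])
for ph in (0,.08,.17,.25):
    e=h-.016*gx-gy*(.082+.225*np.cos(ph))+np.array([0,0,.108+.225*np.sin(ph)]);print(ph,e.round(3),np.round(proj(c,T,e),1))
print('lip',proj(c,T,np.array([.63,-.156,.115])))
E
```

```text
0 [ 0.595 -0.187  0.108] [313.6 251.5]
0.08 [ 0.596 -0.186  0.126] [313.8 247. ]
0.17 [ 0.596 -0.183  0.146] [313.8 241.4]
0.25 [ 0.596 -0.18   0.164] [313.6 235.9]
lip (np.float64(319.5524360595736), np.float64(238.0033472213255))
```

Emit:
apply_moves([
  [0,0.137,0],
  [0,0.137,0],
  [0,0.137,0],
  [0,0.137,0],
  [0,0.137,0],
], hand=[0.05,0.05,0.05,0.05,0.05], spin=[-0.2,-0.2,-0.2,-0.2,-0.2])

```text
t: 9.45
position: [0.6218, -0.0788, 0.1807]
tcp_rot: [-2.23, -2.212, 0.003]
ft_force: [-4.5, 2.5, -4.7]
opening: 0.0133
grip_force: 25.0
```

Emit:
apply_moves([
  [0,0,0],
  [0,0,0],
  [0,0,0],
  [0,0,0],
  [0,0,0],
], hand=[0.05,0.05,0.05,0.05,0.05], spin=[0,0,0,0,0])

```text
t: 9.95
position: [0.622, -0.0787, 0.1809]
tcp_rot: [2.232, 2.21, -0.001]
ft_force: [-3.2, 1.0, -3.4]
opening: 0.0134
grip_force: 25.0
```

```bash
python3 - <<'E'
from h import *
o=arm.observe();print(o['position'],o['ft_force'],o['ft_torque'],R.from_rotvec(o['tcp_rot']).as_matrix()[:,1])
E
```

```text
[ 0.62202708 -0.07872761  0.18090052] [-3.181486    1.03339849 -3.43366976] [-0.08283359  0.60206141 -0.02866672] [ 9.99954121e-01 -9.57891471e-03 -1.36385784e-05]
```

Emit:
apply_moves([
  [0,0.05,0],
  [0,0.05,0],
  [0,0.05,0],
  [0,0.05,0],
  [0,0.04,0],
], hand=[0.05,0.05,0.05,0.05,0.05], spin=[-0.073,-0.073,-0.073,-0.073,-0.058])

```text
t: 10.45
position: [0.6278, -0.0791, 0.181]
tcp_rot: [2.198, 2.245, -0.003]
ft_force: [-5.9, -1.5, -0.7]
opening: 0.0135
grip_force: 25.0
```

Emit:
apply_moves([
  [0,0.02,0],
  [0,0.02,0],
  [0,0.02,0],
  [0,0.02,0],
  [0,0,0],
], hand=[0.05,0.05,0.05,0.05,0.05], spin=[-0.029,-0.029,-0.029,-0.029,0])

```text
t: 10.95
position: [0.6296, -0.0792, 0.181]
tcp_rot: [2.187, 2.255, -0.004]
ft_force: [-5.3, -1.6, -2.1]
opening: 0.0135
grip_force: 25.0
```

```bash
cat > st.py <<'E'
from h import *
o=arm.observe();print(o['t'],o['position'].round(4),o['ft_force'].round(1),o['ft_torque'].round(2),R.from_rotvec(o['tcp_rot']).as_matrix()[:,1].round(4),o['grip_force'],o['opening'])
E
python3 st.py
```

```text
10.95 [ 0.6296 -0.0792  0.181 ] [-5.3 -1.6 -2.1] [-0.54  1.1  -0.02] [ 0.9995  0.0309 -0.0015] 24.999654293060303 0.013506202287868975
```

Emit:
apply_moves([
  [0,0.02,0],
  [0,0.02,0],
  [0,0.02,0],
  [0,0,0],
  [0,0,0],
], hand=[0.05,0.05,0.05,0.05,0.05], spin=[-0.029,-0.029,-0.029,0,0])

```text
t: 11.45
position: [0.6309, -0.0793, 0.181]
tcp_rot: [-2.178, -2.264, 0.004]
ft_force: [-5.7, -2.3, -1.9]
opening: 0.0139
grip_force: 25.0
```

Emit:
apply_moves([
  [0,0.02,0],
  [0,0.02,0],
  [0,0.02,0],
  [0,0,0],
  [0,0,0],
], hand=[0.05,0.05,0.05,0.05,0.05], spin=[-0.029,-0.029,-0.029,0,0])

```text
t: 11.95
position: [0.6322, -0.0794, 0.181]
tcp_rot: [-2.17, -2.272, 0.005]
ft_force: [-7.4, -2.3, -0.7]
opening: 0.0132
grip_force: 25.0
```

```bash
python3 st.py; python3 - <<'E'
from h import *
b,c,T=cam('side');a,_,_=cam('scene');w,_,_=cam('wrist')
cv2.imwrite('pics/z5.png',np.hstack([cv2.resize(b[200:260,290:350],(400,400),interpolation=2),cv2.resize(a[195:255,200:260],(400,400),interpolation=2)]))
E
```

```text
11.95 [ 0.6322 -0.0794  0.181 ] [-7.4 -2.3 -0.7] [-0.65  1.27 -0.03] [ 0.999   0.0457 -0.0024] 24.99977946281433 0.013249799787834691
```

View pics/z5.png

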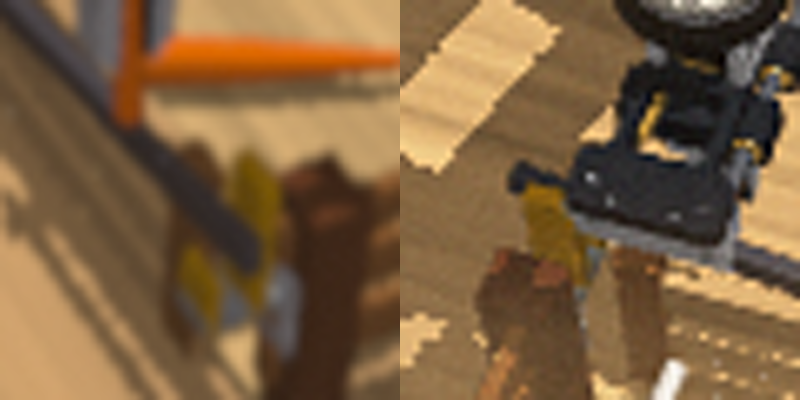

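Side view: the bar is over the lip and close to the back wall, still lifted. I'll keep feeling for the wall.

Emit:
apply_moves([
  [0,0.02,0],
  [0,0.02,0],
  [0,0.02,0],
  [0,0,0],
  [0,0,0],
], hand=[0.05,0.05,0.05,0.05,0.05], spin=[-0.029,-0.029,-0.029,0,0])

```text
t: 12.6
position: [0.6335, -0.0794, 0.181]
tcp_rot: [-2.161, -2.279, 0.006]
ft_force: [-7.4, -2.6, -0.9]
opening: 0.0137
grip_force: 25.0
```

Emit:
apply_moves([
  [0,0.02,0],
  [0,0.02,0],
  [0,0.02,0],
  [0,0,0],
  [0,0,0],
], hand=[0.05,0.05,0.05,0.05,0.05], spin=[-0.029,-0.029,-0.029,0,0])

```text
t: 13.1
position: [0.6348, -0.0795, 0.181]
tcp_rot: [-2.152, -2.287, 0.006]
ft_force: [-7.8, -2.3, -1.3]
opening: 0.0136
grip_force: 25.0
```

Emit:
apply_moves([
  [0,0.02,0],
  [0,0.02,0],
  [0,0.01,0],
  [0,0,0],
  [0,0,0],
], hand=[0.05,0.05,0.05,0.05,0.05], spin=[-0.029,-0.029,-0.015,0,0])

```text
t: 13.6
position: [0.6359, -0.0795, 0.181]
tcp_rot: [-2.145, -2.294, 0.007]
ft_force: [-8.3, -2.3, -1.1]
opening: 0.0135
grip_force: 25.0
```

Emit:
apply_moves([
  [0,0.02,0],
  [0,0.02,0],
  [0,0.01,0],
  [0,0,0],
  [0,0,0],
], hand=[0.05,0.05,0.05,0.05,0.05], spin=[-0.029,-0.029,-0.015,0,0])

```text
t: 14.1
position: [0.636, -0.0795, 0.181]
tcp_rot: [-2.137, -2.299, 0.01]
ft_force: [-12.2, -3.3, -0.0]
opening: 0.0132
grip_force: 25.0
```

```bash
python3 st.py; python3 - <<'E'
from h import *
b,c,T=cam('side')
cv2.imwrite('pics/z6.png',cv2.resize(b[215:255,310:350],(560,560),interpolation=2))
E
```

```text
14.1 [ 0.636  -0.0795  0.181 ] [-12.2  -3.3  -0. ] [-0.69  2.   -0.04] [ 0.9973  0.073  -0.0064] 25.004432201385498 0.013201902880208337
```

Contact: the TCP stalled at x = 0.636 while the force rose from 8 to 12 N. I'll ease off a millimetre, then lower the bar along its arc.

Emit:
apply_moves([
  [0,-0.04,0],
  [0,0,0],
  [0,0,0],
  [-0.05,0,0.08],
  [-0.05,0,0.08],
], hand=[0.05,0.05,0.05,0.05,0.05], spin=[0.05,0,0,0,0])

```text
t: 14.65
position: [0.6361, -0.0813, 0.1783]
tcp_rot: [-2.142, -2.296, 0.005]
ft_force: [-9.8, -1.4, 3.8]
opening: 0.0131
grip_force: 25.0
```

Emit:
apply_moves([
  [-0.05,0,0.08],
  [-0.05,0,0.08],
  [-0.05,0,0.08],
  [-0.05,0,0.08],
  [0,0,0],
], hand=[0.05,0.05,0.05,0.05,0.05], spin=[0,0,0,0,0])

```text
t: 15.15
position: [0.6364, -0.0865, 0.1703]
tcp_rot: [-2.142, -2.296, 0.005]
ft_force: [-10.6, -2.6, 2.4]
opening: 0.0135
grip_force: 25.0
```

Emit:
apply_moves([
  [-0.04,0,0.08],
  [-0.04,0,0.08],
  [-0.03,0,0.08],
  [-0.03,0,0.08],
  [0,0,0],
], hand=[0.05,0.05,0.05,0.05,0.05], spin=[0,0,0,0,0])

```text
t: 15.65
position: [0.6367, -0.0906, 0.1627]
tcp_rot: [-2.143, -2.296, 0.006]
ft_force: [-11.6, -3.8, 4.5]
opening: 0.0135
grip_force: 25.0
```

```bash
python3 st.py; python3 - <<'E'
from h import *
b,c,T=cam('side');a,_,_=cam('scene')
cv2.imwrite('pics/z7.png',np.hstack([cv2.resize(b[200:260,290:350],(400,400),interpolation=2),cv2.resize(a[195:255,200:260],(400,400),interpolation=2)]))
E
```

```text
15.65 [ 0.6367 -0.0906  0.1627] [-11.6  -3.8   4.5] [-0.34  1.94 -0.03] [ 0.9976  0.0688 -0.0031] 25.002868473529816 0.013462916668421487
```

View pics/z7.png

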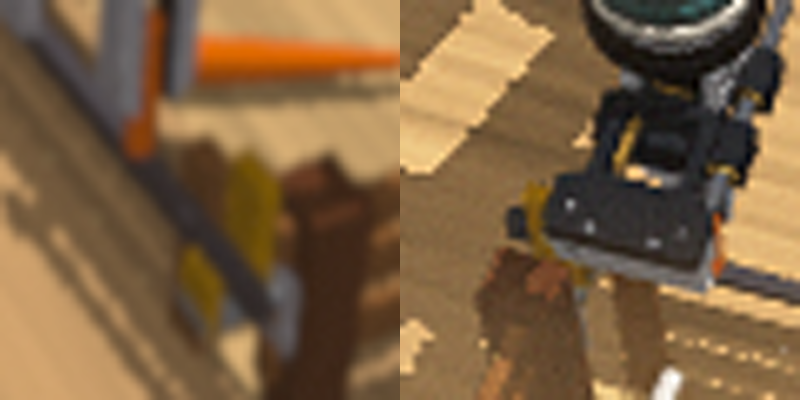

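The side view shows the bar between the lip and the wall, almost level. I'll lower the last bit, ease off and release.

Emit:
apply_moves([
  [-0.02,-0.02,0.04],
  [-0.02,-0.02,0.04],
  [0,-0.02,0],
  [0,-0.02,0],
  [0,0,0],
], hand=[0.05,0.05,0.05,0.05,0.05], spin=[0,0,0,0,0])

```text
t: 16.25
position: [0.6361, -0.0914, 0.1609]
tcp_rot: [2.142, 2.296, -0.002]
ft_force: [-7.7, -3.8, 2.6]
opening: 0.0135
grip_force: 25.0
```

Emit:
apply_moves([
  [0,0,0],
  [0,0,0],
  [0,0,0],
  [0,0,0],
  [0,0,0],
], hand=[0.2,0.3,0.5,0.6,0.6], spin=[0,0,0,0,0])

```text
t: 16.75
position: [0.6372, -0.0898, 0.1591]
tcp_rot: [2.141, 2.298, 0.002]
ft_force: [0.2, 0.3, 0.3]
opening: 0.0474
grip_force: 0.0
```

Emit:
apply_moves([
  [0,0,0],
  [0,0,0],
  [0,0,0],
  [0,0,-0.2],
  [0,0,-0.3],
], hand=[0.6,0.6,0.6,0.6,0.6], spin=[0,0,0,0,0])

```text
t: 17.25
position: [0.6362, -0.0899, 0.1711]
tcp_rot: [-2.141, -2.297, 0.001]
ft_force: [-0.5, -0.1, 0.6]
opening: 0.0561
grip_force: 0.0
```

Emit:
apply_moves([
  [0,0,-0.8],
  [0,0,-0.8],
  [0,0,-0.8],
  [0,0,-0.8],
  [0,0,-0.8],
], hand=[0.6,0.6,0.6,0.6,0.6], spin=[0,0,0,0,0])

```text
t: 17.75
position: [0.6366, -0.09, 0.2731]
tcp_rot: [2.141, 2.297, 0.001]
ft_force: [-0.1, 0.6, -0.5]
opening: 0.0564
grip_force: 0.0
```

```bash
python3 st.py; python3 - <<'E'
from h import *
b,c,T=cam('side');a,c1,T1=cam('scene');w,c2,T2=cam('wrist')
cv2.imwrite('pics/z8.png',np.hstack([cv2.resize(b[195:260,270:350],(390,400),interpolation=2),cv2.resize(w,(400,400))]))
print(np.round(proj(c2,T2,np.array([.6367-.007,-.092,.19])),0))
E
```

```text
17.75 [ 0.6366 -0.09    0.2731] [-0.1  0.6 -0.5] [-0.08  0.07 -0.03] [0.9975 0.0701 0.0015] 0.0 0.056388984553100076
[270. 220.]
```

View pics/z8.png

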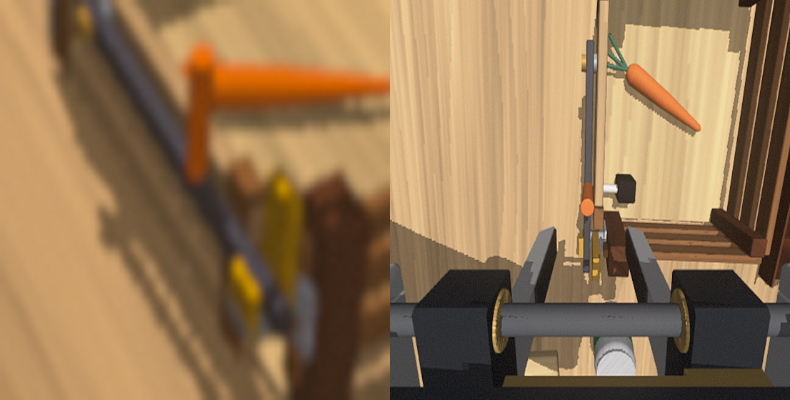

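The bar sits in the slot between the lip and the wall. The gate is shut against the buffer pin and the arm is clear, so I'll hand it in.

```bash
python3 -c "
from workcell import arm
print(arm.finish_job())"
```

```text
the job is handed in; nothing more can be done
None
```

The gate is shut and stayed latched when released, with the bar seated in the catch slot after lightly meeting its back wall (about 3 N by my estimate), and I handed the job in at about 18 s; no verdict was returned.

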